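# Nest three saucepans with their handles fanned

## Robot

A 6-joint arm with a two-finger parallel gripper is mounted at the origin on the work surface. World frame = base frame: x ahead of the robot, y to its left, z up, the work surface at z = 0. Lengths are in mm, angles in degrees, forces in N, time in s.
With the tool pointing down it reaches from about 300 to 850 mm from the base axis. Payload 4.2 kg.
Tool frame: the origin (TCP) lies between the finger pads; the fingertips stand ahead of it and the grasp point (between the pads) lies 8 mm behind it (env.tip_reach is the x of the fingertips in the tool frame, in mm); x points along the fingers, y is the direction in which the jaws open and shut, and the axes are right-handed (so a half turn about x gives the same grasp; the last joint's range is limited). The gripper opens to 91 mm and grips with 3 to 60 N. Pads are 32 mm wide; open, the fingers measure 118 mm over their backs; the gripper's body (76 mm by 178 mm) begins 60 mm behind the grasp point.
Start: joints at [72.479, 18.312, 89.639, -0, 72.044, -1.146], TCP at [162.109, 551.691, 224.976] pointing down, gripper open.
Joint ranges: [-177.97, 177.97], [-48.28, 115.42], [12.27, 149.76], [-77.06, 257.06], [2.81, 150.46], [-146.56, 146.56]. Speed limits (degrees/s): [147.25, 147.25, 180, 180, 180, 180].

## Interface

Orientations are given as [roll, pitch, yaw] about the fixed x, y, z axes, in that order (R = Rz(yaw) Ry(pitch) Rx(roll)).
In Python, from workcell import env, cams gives the robot as it stands.
- The arm moves only by the tool arm_command, never from a script. Its argument "deltas" is a list of rows, each a list of 3 entries, a list of its own where there are three numbers: the opening, from 0 (shut) to 1 (fully open), then the shift along the world's x, y, z in mm, then the turn about the world's z in rad. A call has 1 to 20 rows; each row is the pose to reach, as a shift and turn from the pose commanded when the call began; what a row does not reach only later rows make up. A row lasts 1/10 s, in which the tool goes at most 50 mm and 8.59 degrees, less where a joint would pass 70% of its speed; a pose out of reach is approached as far as the arm can. A call with a gripper value outside its range is refused whole. The fingers move at their own pace and stop on an object; "grip_force" is the grip in N (left out, the last holds). Time passes only in rows, so rows that repeat a pose let the fingers close. It gives the time, the measured TCP pose, the force and the opening at its end, in the units of the state.
- env.state(): the state, without advancing time (a new reading comes with each control period).
- cams.grab_frame(name): name is "scene" or "top" or "wrist"; returns a dict with "img" (384x512x3 uint8, red, green, blue), "K" (3x3 intrinsics, pixels), "rvec" (rotation vector, rad) and "tvec" (3), from world to camera coordinates, as OpenCV has them. Camera axes: x right, y down, z forward; pixel columns grow to the right and rows downward; lengths in mm; the calibration is good to about 2 mm. The wrist camera is an equidistant fisheye: a pixel r from the principal point sees the ray r / f radians off the axis. A picture is of the moment at which its call begins. There is no depth.
- env.job_done(): hands the job in, once; it reports no verdict.
Trained networks look in a picture, given as the dict that the camera call returned (one of the last four; its "shot" number tells which), for a name from the list of things; names that differ only in an ending like _2 or _b are one class to them, and where a whole thing is asked for, a point or a joint stands for the part that bears it (a point fixed in the world has none). Each returns a list of dicts, best first, with "conf" (0 to 1); they miss things now and then, are a little off and sometimes report something else, mostly with a low value. They report only what shows in the picture. A call takes as long as a camera call. They do not tell look-alikes from the thing itself.
- cams.silhouettes(picture, name): "region" (384x512 bool, what is visible of it) and "centre" ([column, row] in pixels, amid what is visible of it).
The state is a dict: "time_s": time; "qpos": joint angles; "qvel": joint speeds; "effort": joint torques, N m; "ee_pos": TCP position; "ee_rot": TCP orientation; "force": force on the tool from outside, world axes, zero at the start; "torque": the same for the moment, N m; "gripper_width": finger opening in mm.
Only numpy, scipy, OpenCV 4.12 (cv2) and the standard library are available. Lean on these libraries where they do the work, as an engineer would, in place of code of your own. Each camera call takes 0.05 s, during which the arm holds its last target.

## Task

Nest the three saucepans for packing: leave the large one about where it stands, with the medium one inside it and the small one inside the medium one, each sitting level on the floor of the pan below. Fan the handles out of one side of the stack like a hand of cards, in order large, medium, small going round one way (either way), about 45 degrees from each handle to the next, so that each clears the one below. Set the pans down rather than dropping them, and leave the cans and the jar undisturbed.

Things in the scene. Friction and masses are not known exactly. Their poses are not given: they have to be found in the camera images.
- large_pan_mid (a point): The large saucepan: plain aluminium, straight-sided, 130 mm outside diameter, rim 54 mm high, wall 3 mm, floor 4 mm thick, black handle. The point is on the pan's axis, half-way up (27 mm above its underside); its frame: z up along the pan's axis, the handle points along its own -x; mass about 0.55 kg.
- large_pan_grip (a point): Point in the large saucepan's black handle, 107 mm out from the pan's axis and 56 mm above the pan's underside, axes as the pan's. The black grip is a level bar 16 mm wide and 12 mm deep running from 80 to 136 mm out from the axis.
- medium_pan_mid (a point): The medium saucepan: plain aluminium, straight-sided, 108 mm outside diameter, rim 60 mm high, wall 3 mm, floor 4 mm thick, black handle. The point is on the pan's axis, half-way up (30 mm above its underside); its frame: z up along the pan's axis, the handle points along its own -x; mass about 0.24 kg, centre of mass some 10 to 20 mm from the axis towards the handle. Seated in the large pan its point is 7 mm above the large pan's point, with 8 mm of play all round.
- medium_pan_grip (a point): Point in the medium saucepan's black handle, 107 mm out from the pan's axis and 62 mm above the pan's underside, axes as the pan's. The black grip is a level bar 16 mm wide and 12 mm deep running from 84 to 134 mm out from the axis; a thin 13 mm wide strap joins it to the pan. It can be pinched from above, across its width; seated in the large pan the handle passes about 6 mm above the large rim.
- small_pan_mid (a point): The small saucepan: plain aluminium, straight-sided, 86 mm outside diameter, rim 66 mm high, wall 3 mm, floor 4 mm thick, black handle. The point is on the pan's axis, half-way up (33 mm above its underside); its frame: z up along the pan's axis, the handle points along its own -x; mass about 0.18 kg, centre of mass some 10 to 25 mm from the axis towards the handle. Seated in the medium pan its point is 7 mm above the medium pan's point, with 8 mm of play all round.
- small_pan_grip (a point): Point in the small saucepan's black handle, 107 mm out from the pan's axis and 68 mm above the pan's underside, axes as the pan's. The black grip is a level bar 16 mm wide and 12 mm deep running from 84 to 132 mm out from the axis; a thin 13 mm wide strap joins it to the pan. It can be pinched from above, across its width; seated in the medium pan the handle passes about 6 mm above the medium rim.
- tall_can_mid (a point): Bystander: food can, 74 mm diameter, 110 mm high, standing; point at its centre.
- short_can_mid (a point): Bystander: food can, 84 mm diameter, 75 mm high, standing; point at its centre.
- jar_mid (a point): Bystander: glass jar, 70 mm diameter, 100 mm high, standing; point at its centre.
Mind the look-alikes: they are no part of the job. What is shaped like the part that bears medium_pan_mid but red is not meant.

How it is judged:
By the outcome, as a careful person would: the job done as asked, in the order asked, and still so for the second after the job is handed in, with the robot touching nothing.
It also fails if it takes over 69 s, if anything falls off the work surface, if the arm or the gripper's body presses on something with over 40 N, if the wrist force passes 120 N, or if a joint passes its speed limit or range.

## Working session

There is one attempt and no reset: what is moved stays moved. The work goes in short steps, Python scripts to look and compute and a tool call to move; the robot and the scene stay as the last step left them, time stands still between calls to the robot, and variables do not carry over. Pictures are saved under pics/ and viewed, and the job is handed in when it is done.

Besides the shell and the picture viewer there is one more tool, called after ">>>" as name([rows], argument=value, ...), one row to a line, values as JSON. arm_command: Moves the arm, as the interface text tells. Its arguments: {"type":"object","properties":{"deltas":{"type":"array","items":{"type":"array"}},"grip_force":{"type":"number"}},"required":["deltas"]}

```bash
mkdir -p pics
python3 - <<'E'
from workcell import env,cams
import cv2
print(env.state(), env.tip_reach)
for n in ("scene","top","wrist"):
    f=cams.grab_frame(n); cv2.imwrite(f"pics/{n}0.png",f["img"][:,:,::-1]); print(n,f["K"],f["rvec"],f["tvec"],f["shot"])
E
```

```text
{'time_s': 0.0, 'qpos': array([ 7.24780979e+01,  1.83510717e+01,  8.97060942e+01,  4.61620152e-04,
        7.20451078e+01, -1.14302732e+00]), 'qvel': array([-0.07121055,  0.11925069, -0.0728945 ,  0.00345449, -0.02988002,
        0.001073  ]), 'effort': array([-2.43325470e-03, -4.12443209e+01, -2.31972849e+01,  7.23168603e-02,
        4.58345760e-02, -1.32565829e-04]), 'ee_pos': array([161.96379657, 551.20498523, 224.12810009]), 'ee_rot': array([ -91.38889787,   89.89772541, -107.76791539]), 'force': array([ 0.60993203,  0.63027107, -0.18112563]), 'torque': array([-0.00666828,  0.01363897,  0.01919062]), 'gripper_width': 91.00421801626935} 11.0
scene [[348.93950694   0.         259.57047318]
 [  0.         348.93950694 190.78199449]
 [  0.           0.           1.        ]] [ 1.65596871  2.04427239 -0.69583389] [ 128.06060816 -357.26373155 1219.2879572 ] 1
top [[431.85917195   0.         254.63136426]
 [  0.         431.85917195 202.21086549]
 [  0.           0.           1.        ]] [ 2.15453656 -2.13091154  0.1656081 ] [ -29.48477953  528.53586291 1389.26429079] 2
wrist [[297.31863964   0.         256.28113792]
 [  0.         297.31863964 190.80238591]
 [  0.           0.           1.        ]] [-2.33788531 -1.75185295 -0.22978894] [-575.11085813  -29.68664625  391.36882945] 3
```

View pics/top0.png

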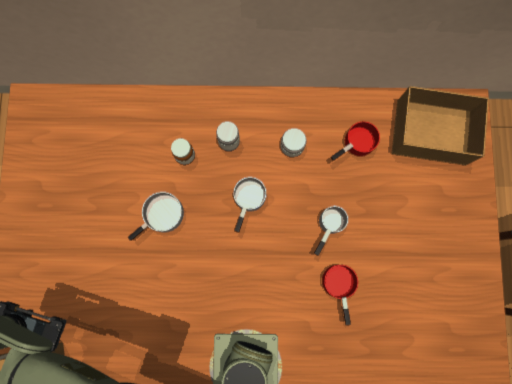

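View pics/scene0.png

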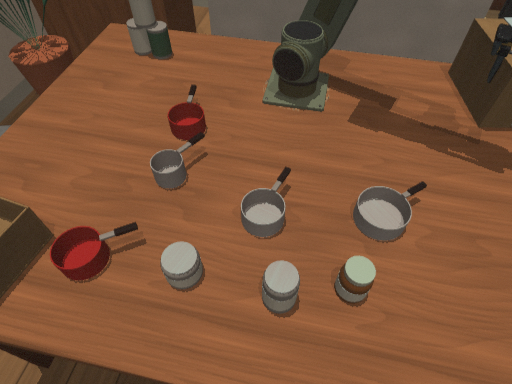

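View pics/wrist0.png

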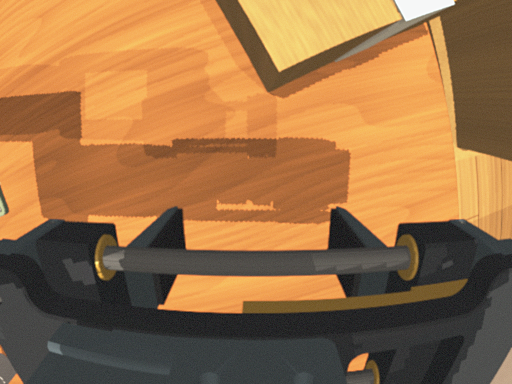

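```bash
cat > h.py <<'E'
import numpy as np,cv2
from scipy.optimize import minimize
P={'large':(65,54,56,80,136),'medium':(54,60,62,84,134),'small':(43,66,68,84,132)}
def proj(f,p): return cv2.projectPoints(np.array(p,float),f["rvec"],f["tvec"],f["K"],None)[0][:,0]
def box(x0,x1,w,z0,z1): return [(x,y,z) for x in(x0,x1) for y in(-w/2,w/2) for z in(z0,z1)]
def parts(n):
    R,h,zg,a,b=P[n]; t=np.linspace(0,2*np.pi,48,endpoint=False)
    c=[(R*np.cos(q),R*np.sin(q),z) for z in(0,h) for q in t]
    return [np.array(c),np.array(box(-b,-a,16,zg-6,zg+6)),np.array(box(-a,-R+2,13,zg-3,zg+1))]
def render(f,n,x,y,yaw,z=0,S=8,only=None):
    H=np.zeros((384,512),np.float32); c,s=np.cos(yaw),np.sin(yaw)
    hulls=[]
    for i,p in enumerate(parts(n)):
        if only is not None and i not in only: continue
        w=p.copy(); w[:,0]=c*p[:,0]-s*p[:,1]+x; w[:,1]=s*p[:,0]+c*p[:,1]+y; w[:,2]+=z
        hulls.append(cv2.convexHull(proj(f,w).astype(np.float32))[:,0])
    allp=np.vstack(hulls); lo=np.floor(allp.min(0)).astype(int)-2; hi=np.ceil(allp.max(0)).astype(int)+3
    m=np.zeros(((hi[1]-lo[1])*S,(hi[0]-lo[0])*S),np.uint8)
    for hu in hulls: cv2.fillConvexPoly(m,np.round((hu-lo+.5)*S-.5).astype(np.int32),1)
    m=m.reshape(hi[1]-lo[1],S,hi[0]-lo[0],S).mean((1,3))
    l=np.maximum(lo,0);h2=np.minimum(hi,[512,384])
    H[l[1]:h2[1],l[0]:h2[0]]=m[l[1]-lo[1]:h2[1]-lo[1],l[0]-lo[0]:h2[0]-lo[0]]
    return H
def fit(frs,regs,n,x0,z=0,only=None):
    cost=lambda v:sum(np.abs(render(f,n,v[0],v[1],v[2]/50,z,only=only)-r).sum() for f,r in zip(frs,regs))
    best=None
    for d in (0,) :
        r=minimize(cost,[x0[0],x0[1],x0[2]*50],method='Nelder-Mead',options=dict(initial_simplex=np.array([x0[0],x0[1],x0[2]*50])+np.array([[0,0,0],[8,0,0],[0,8,0],[0,0,8]]),xatol=.05,fatol=.05))
    return r.x[0],r.x[1],r.x[2]/50,r.fun
def ray(f,uv,z):
    R=cv2.Rodrigues(f["rvec"])[0]; o=-R.T@np.ravel(f["tvec"]); d=R.T@np.linalg.inv(f["K"])@[uv[0],uv[1],1]
    return o+d*(z-o[2])/d[2]
E
python3 - <<'E'
from workcell import env,cams
from h import *
fs=[cams.grab_frame(n) for n in("top","scene")]
seed={'large':((162,212),(135,236)),'medium':((250,195),(239,225)),'small':((334,219),(318,248))}
px={n:ray(fs[0],s[0],40) for n,s in seed.items()}
for n,s in seed.items():
    a=ray(fs[0],s[0],40);b=ray(fs[0],s[1],60);yaw=np.arctan2(a[1]-b[1],a[0]-b[0])
    R=[];F=[]
    for f in fs:
        L=cams.silhouettes(f,n+"_pan_mid")
        t=proj(f,[a])[0]
        print(n,[(np.round(l['centre']),round(l['conf'],2)) for l in L],np.round(t))
        g=[l for l in L if np.hypot(*(np.array(l['centre'])-t))<20]
        if g: R.append(g[0]['region'].astype(np.float32));F.append(f)
    for i in range(len(F)): print('  single',np.round(fit(F[i:i+1],R[i:i+1],n,(a[0],a[1],yaw)),3))
    r=fit(F,R,n,(a[0],a[1],yaw)); print(n,np.round(r,3),'yaw',np.degrees(r[2]),[x.sum() for x in R])
for n in('tall_can','short_can','jar'):
    L=cams.silhouettes(fs[0],n+"_mid"); print(n,[(np.round(l['centre']),round(l['conf'],2),np.round(ray(fs[0],l['centre'],60))) for l in L])
E
```

```text
large [(array([159., 216.]), 0.79)] [162. 212.]
large [(array([382., 214.]), 0.7)] [383. 209.]
  single [492.957 282.4    -0.825  74.062]
  single [492.96  280.035  -0.834 182.172]
large [493.28  281.292  -0.828 263.094] yaw -47.452908958899705 [np.float32(1456.0), np.float32(2565.0)]
medium [(array([342., 284.]), 0.9), (array([250., 196.]), 0.71), (array([361., 140.]), 0.6)] [250. 195.]
medium [(array([188., 118.]), 0.83), (array([ 83., 249.]), 0.75), (array([261., 212.]), 0.73)] [263. 208.]
  single [ 5.56893e+02 -5.64300e+00 -3.03000e-01  1.05234e+02]
  single [ 5.53958e+02 -8.57000e+00 -3.31000e-01  1.62484e+02]
medium [ 5.55604e+02 -8.03600e+00 -3.23000e-01  2.80422e+02] yaw -18.484380803660862 [np.float32(928.0), np.float32(1881.0)]
small [(array([330., 222.]), 0.92)] [334. 219.]
small [(array([169., 166.]), 0.67), (array([182., 264.]), 0.59)] [167. 167.]
  single [ 473.046 -282.633   -0.497   53.953]
  single [ 471.682 -284.548   -0.518   65.953]
small [ 472.613 -283.604   -0.506  128.734] yaw -28.994567936085442 [np.float32(798.0), np.float32(1360.0)]
tall_can [(array([228., 136.]), 0.83, array([748.,  68.,  60.]))]
short_can [(array([293., 140.]), 0.9, array([ 737., -148.,   60.]))]
jar [(array([181., 152.]), 0.78, array([693., 224.,  60.]))]
```

Run:
```python
from workcell import env
import numpy as np
from scipy.spatial.transform import Rotation as T
s=env.state(); R=T.from_euler('xyz',s['ee_rot'],degrees=True).as_matrix(); print(R.round(3), s['time_s'])
ya=np.degrees(np.arctan2(R[1,1],R[0,1])); print('jaw yaw',ya)
for n,x,y,yaw in(('m',555.6,-8,-18.48),('s',472.6,-283.6,-29.0)):
    h=np.radians(yaw+180); 
    print(n,'grip',x+104*np.cos(h),y+104*np.sin(h),'turn',(yaw+90-ya+90)%180-90)
```

```text
[[ 0.     0.282  0.959]
 [ 0.     0.959 -0.282]
 [-1.     0.    -0.   ]] 0.7
jaw yaw 73.62428795284241
m grip 456.96282680455676 24.965255406444584 turn -2.1042879528424123
s grip 381.6395504575029 -233.17979949438097 turn -12.624287952842408
```

>>> arm_command([
  [0.5,[295,-527,-75],-0.037],
  [0.5,[295,-527,-75],-0.037],
  [0.5,[295,-527,-75],-0.037],
  [0.5,[295,-527,-75],-0.037],
  [0.5,[295,-527,-75],-0.037],
  [0.5,[295,-527,-75],-0.037],
  [0.5,[295,-527,-75],-0.037],
  [0.5,[295,-527,-75],-0.037],
  [0.5,[295,-527,-75],-0.037],
  [0.5,[295,-527,-75],-0.037],
  [0.5,[295,-527,-75],-0.037],
  [0.5,[295,-527,-75],-0.037],
  [0.5,[295,-527,-75],-0.037],
  [0.5,[295,-527,-75],-0.037],
  [0.5,[295,-527,-75],-0.037],
  [0.5,[295,-527,-75],-0.037],
  [0.5,[295,-527,-75],-0.037],
], grip_force=55)

```text
time_s: 2.4
ee_pos: [456.6, 26.0, 150.3]
ee_rot: [60.0, 90.0, 41.6]
force: [-0.6, 0.9, -0.2]
gripper_width: 45.6
```

Run:
```python
from workcell import env,cams
import cv2
from h import *
f=cams.grab_frame("wrist"); im=f["img"].copy()
R=cv2.Rodrigues(f["rvec"])[0]
def fe(p):
    c=R@np.array(p)+np.ravel(f["tvec"]); th=np.arctan2(np.hypot(c[0],c[1]),c[2]); a=np.arctan2(c[1],c[0]); r=th*f["K"][0,0]
    return int(round(f["K"][0,2]+r*np.cos(a))),int(round(f["K"][1,2]+r*np.sin(a)))
h=np.radians(-18.48+180)
for r in (84,134,107):
  for w in (-8,8):
    cv2.circle(im,fe((555.6+r*np.cos(h)-w*np.sin(h),-8+r*np.sin(h)+w*np.cos(h),68)),1,(0,255,0),-1)
for q in np.linspace(0,6.28,40): cv2.circle(im,fe((555.6+54*np.cos(q),-8+54*np.sin(q),60)),1,(255,0,255),-1)
cv2.imwrite("pics/w1.png",im[:,:,::-1])
print(env.state()['ee_pos'],env.state()['time_s'],env.state()['gripper_width'])
```

```text
[456.70271908  25.84357529 150.24888402] 2.45 45.63697773831567
```

View pics/w1.png

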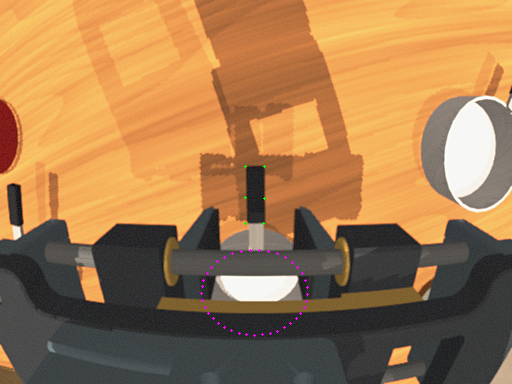

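>>> arm_command([
  [0.5,[0,-1,-40],0],
  [0.5,[0,-1,-75],0],
  [0.5,[0,-1,-96],0],
  [0.5,[0,-1,-96],0],
  [0.5,[0,-1,-96],0],
  [0,[0,-1,-96],0],
  [0,[0,-1,-96],0],
  [0,[0,-1,-96],0],
  [0,[0,-1,-96],0],
  [0,[0,-1,-96],0],
  [0,[0,-1,-96],0],
  [0,[0,-1,-96],0],
  [0,[0,-1,-96],0],
], grip_force=58)

```text
time_s: 3.75
ee_pos: [457.5, 23.7, 54.4]
ee_rot: [28.0, 89.9, 9.5]
force: [-1.2, 0.5, 6.7]
gripper_width: 15.5
```

>>> arm_command([
  [0,[0,0,5],0],
  [0,[0,0,12],0],
  [0,[0,0,25],0],
  [0,[0,0,42],0],
  [0,[0,0,60],0],
  [0,[0,0,76],0],
  [0,[0,0,84],0],
  [0,[0,0,85],0],
  [0,[0,0,85],0],
  [0,[0,0,85],0],
])

```text
time_s: 4.75
ee_pos: [456.3, 23.7, 138.1]
ee_rot: [-162.8, 89.9, 178.7]
force: [-0.4, 0.5, -1.4]
gripper_width: 15.6
```

Run:
```python
from workcell import env,cams
import cv2
from h import *
s=env.state();print(s['ee_pos'],s['ee_rot'],s['force'],s['torque'],s['gripper_width'])
f=cams.grab_frame("scene"); cv2.imwrite("pics/s2.png",cv2.resize(f["img"][60:300,130:450,::-1],None,fx=2.4,fy=2.4))
```

```text
[456.34080748  23.66696225 138.10627989] [-162.79466337   89.87762685  178.70860705] [-0.41539395  0.52108996 -1.36475167] [ 0.06663017  0.18069385 -0.00054507] 15.555671454039835
```

View pics/s2.png

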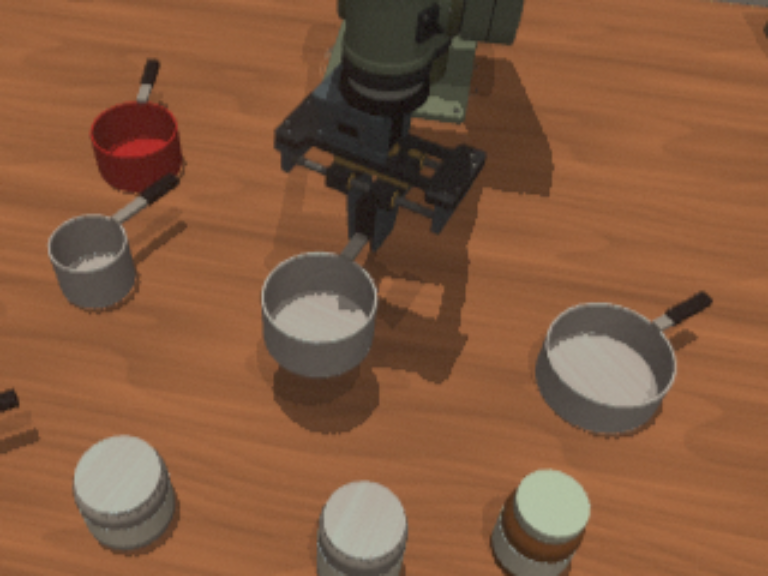

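```bash
cat >> h.py <<'E'
def rendert(f,n,x,y,yaw,tilt,zg,S=8,only=None):
    # pan pivoted about grip pt (104 out); zg = world height of grip pt; tilt>0 = pan body sags
    g=np.array([-104,0,P[n][2]]); c,s=np.cos(tilt),np.sin(tilt)
    Rt=np.array([[c,0,s],[0,1,0],[-s,0,c]]); cz,sz=np.cos(yaw),np.sin(yaw); Rz=np.array([[cz,-sz,0],[sz,cz,0],[0,0,1]])
    M=np.zeros((384*S//1,512*S),np.uint8) if False else None
    hulls=[]
    for i,p in enumerate(parts(n)):
        if only is not None and i not in only: continue
        w=(p-g)@Rt.T@Rz.T+np.array([x,y,zg]); hulls.append(cv2.convexHull(proj(f,w).astype(np.float32))[:,0])
    allp=np.vstack(hulls); lo=np.floor(allp.min(0)).astype(int)-2; hi=np.ceil(allp.max(0)).astype(int)+3
    m=np.zeros(((hi[1]-lo[1])*S,(hi[0]-lo[0])*S),np.uint8)
    for hu in hulls: cv2.fillConvexPoly(m,np.round((hu-lo+.5)*S-.5).astype(np.int32),1)
    m=m.reshape(hi[1]-lo[1],S,hi[0]-lo[0],S).mean((1,3)); H=np.zeros((384,512),np.float32); H[lo[1]:hi[1],lo[0]:hi[0]]=m
    return H
E
python3 - <<'E'
from workcell import env,cams
from h import *
fs=[cams.grab_frame(n) for n in("scene","top")]
s=env.state()['ee_pos']
R=[];F=[]
for f in fs:
    L=cams.silhouettes(f,"medium_pan_mid"); h=np.radians(-18.5)
    t=proj(f,[(s[0]+104*np.cos(h),s[1]+104*np.sin(h),115)])[0]
    print([(np.round(l['centre']),l['conf'],l['region'].sum()) for l in L],t)
    g=[l for l in L if np.hypot(*(np.array(l['centre'])-t))<20]
    if g: R.append(g[0]['region'].astype(np.float32));F.append(f)
x0=np.array([s[0],s[1],-18.5,0])
for k in [[0],list(range(len(F)))]:
    cost=lambda v:sum(np.abs(rendert(F[i],'medium',v[0],v[1],np.radians(v[2]),np.radians(v[3]),s[2]+8,only=[0])-R[i]).sum() for i in k)
    r=minimize(cost,x0,method='Nelder-Mead',options=dict(initial_simplex=x0+np.vstack([np.zeros(4),np.diag([5,5,5,5.])])))
    print(k,s,r.x.round(2),r.fun,[cost([s[0],s[1],-18.5,t]) for t in(0,2,4,6,8,10)])
E
```

```text
[(array([ 82., 249.]), 0.83, np.int64(2709)), (array([261., 191.]), 0.81, np.int64(2194)), (array([187., 118.]), 0.65, np.int64(1277))] [262.36172428 189.92095858]
[(array([253., 185.]), 0.97, np.int64(488)), (array([361., 139.]), 0.96, np.int64(1008)), (array([342., 284.]), 0.61, np.int64(1164)), (array([332., 221.]), 0.29, np.int64(671))] [250.22463441 190.25163419]
[0] [456.68186771  23.69223959 138.30072778] [455.75  26.49 -21.36   4.18] 173.671875 [np.float32(195.625), np.float32(192.65625), np.float32(224.03125), np.float32(275.07812), np.float32(329.40625), np.float32(383.5625)]
[0, 1] [456.68186771  23.69223959 138.30072778] [457.11  24.98 -19.11  -0.5 ] 738.90625 [np.float32(742.2969), np.float32(756.2969), np.float32(812.3594), np.float32(900.2344), np.float32(997.65625), np.float32(1098.75)]
```

>>> arm_command([
  [0,[-5,20,0],0.03],
  [0,[-14,55,0],0.08],
  [0,[-25,95,0],0.13],
  [0,[-36,140,0],0.18],
  [0,[-47,185,0],0.22],
  [0,[-57,223,0],0.26],
  [0,[-64,250,0],0.28],
  [0,[-67,262,0],0.28],
  [0,[-67,262,0],0.28],
  [0,[-67,262,0],0.28],
  [0,[-67,262,0],0.28],
  [0,[-67,262,0],0.28],
])

```text
time_s: 6.2
ee_pos: [390.4, 284.6, 139.0]
ee_rot: [-107.7, 90.0, -110.3]
force: [-0.5, -0.2, -1.9]
gripper_width: 16.0
```

Run:
```python
from workcell import env,cams
from h import *
s=env.state();print(s['time_s'],s['ee_pos'],s['ee_rot'],s['force'])
f=cams.grab_frame("top"); g=cams.grab_frame("scene")
a=cv2.resize(f["img"][120:280,80:300,::-1],None,fx=2.5,fy=2.5); b=cv2.resize(g["img"][110:270,290:510,::-1],None,fx=2.5,fy=2.5)
cv2.imwrite("pics/3.png",np.vstack([a,b])[:,:])
for n in("medium","large"):
  for fr in (f,g): print(n,[(l['centre'].round() if hasattr(l['centre'],'round') else l['centre'],l['region'].sum()) for l in cams.silhouettes(fr,n+"_pan_mid")])
L=[l for l in cams.silhouettes(g,"medium_pan_mid") if l['centre'][0]>300]
if L:
  R=L[0]['region'].astype(np.float32); t=s['ee_pos']; x0=np.array([t[0],t[1],-2.5,0])
  cost=lambda v:np.abs(rendert(g,'medium',v[0],v[1],np.radians(v[2]),np.radians(v[3]),t[2]+8,only=[0])-R).sum()
  r=minimize(cost,x0,method='Nelder-Mead',options=dict(initial_simplex=x0+np.vstack([np.zeros(4),np.diag([5,5,5,5.])]))); print(r.x,r.fun)
  v=r.x; print('centre',v[0]+104*np.cos(np.radians(v[2])),v[1]+104*np.sin(np.radians(v[2])))
```

```text
6.2 [390.41864997 284.57747463 138.98761402] [-107.74403526   89.98582876 -110.30201309] [-0.48291332 -0.17835794 -1.93734425]
medium [([359.3, 141.7], np.int64(1087)), ([342.6, 284.0], np.int64(1145)), ([159.1, 208.3], np.int64(1051))]
medium [([394.0, 192.3], np.int64(2359)), ([186.8, 120.9], np.int64(1219)), ([79.3, 249.4], np.int64(2710)), ([279.0, 285.5], np.int64(1719)), ([374.2, 223.5], np.int64(1454))]
large [([178.2, 216.2], np.int64(245))]
large [([376.1, 223.1], np.int64(1437)), ([278.1, 284.1], np.int64(1699))]
[387.18848865 287.56138334  -2.75623434   4.53764449] 215.5
centre 491.06817729598333 282.56035481938807
```

View pics/3.png

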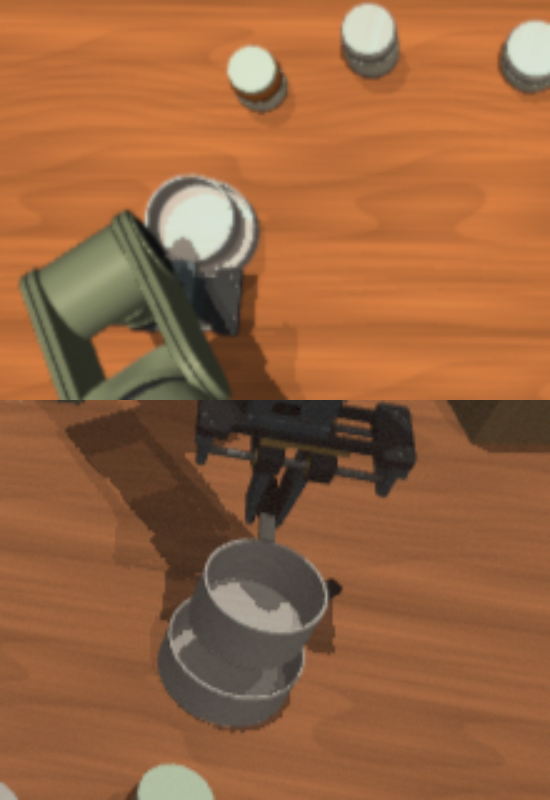

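>>> arm_command([
  [0,[0,0,-12],0],
  [0,[0,0,-28],0],
  [0,[0,0,-44],0],
  [0,[0,0,-58],0],
  [0,[0,0,-68],0],
  [0,[0,0,-73],0],
  [0,[0,0,-74],0],
  [0,[0,0,-74],0],
  [0,[0,0,-74],0],
])

```text
time_s: 7.45
ee_pos: [390.5, 286.0, 65.6]
ee_rot: [39.6, 89.9, 37.2]
force: [0.3, -0.2, -2.6]
gripper_width: 15.4
```

Run:
```python
from workcell import env,cams
from h import *
s=env.state();print(s['time_s'],s['ee_pos'],s['force'],s['torque'])
f=cams.grab_frame("top"); g=cams.grab_frame("scene")
a=cv2.resize(f["img"][170:250,120:230,::-1],None,fx=5,fy=5); b=cv2.resize(g["img"][150:260,330:440,::-1],None,fx=5,fy=5)[:400]
cv2.imwrite("pics/4.png",np.vstack([a[:300],b[100:400]]))
```

```text
7.45 [390.53756854 285.9917635   65.5578035 ] [ 0.3141122  -0.24798208 -2.63432091] [0.06378138 0.26021297 0.04100487]
```

View pics/4.png

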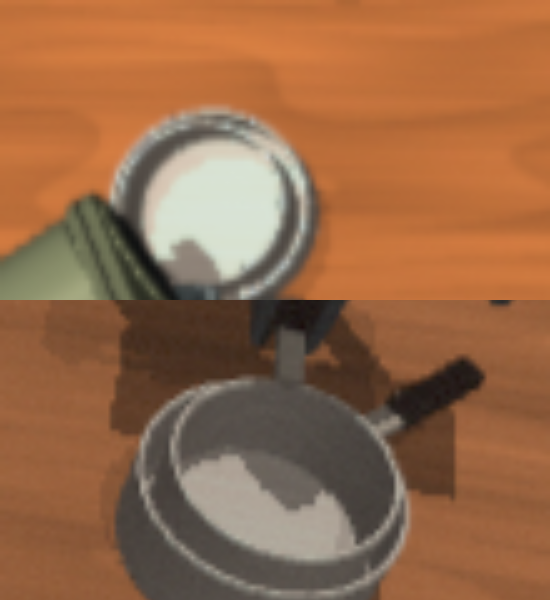

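```bash
cat > ov.py <<'E'
from workcell import env,cams
from h import *
import sys
def ov(name,L):  # L: list of (x,y,z,R,color)
    K=5; out=[]
    for n,(r0,r1,c0,c1) in {'top':(170,250,120,240),'scene':(140,250,330,450)}.items():
        f=cams.grab_frame(n); im=cv2.resize(f["img"][r0:r1,c0:c1],None,fx=K,fy=K,interpolation=cv2.INTER_CUBIC)
        # residual shift of the calibration: none
        for x,y,z,R,col in L:
            q=np.linspace(0,2*np.pi,60); p=proj(f,np.c_[x+R*np.cos(q),y+R*np.sin(q),0*q+z])
            for u in p: cv2.circle(im,(int((u[0]-c0+.5)*K),int((u[1]-r0+.5)*K)),1,col,-1)
        out.append(im)
    w=max(o.shape[1] for o in out); cv2.imwrite(name,np.vstack([o[:, :w] for o in out])[:,:,::-1])
E
python3 - <<'E'
from ov import *
ov("pics/5.png",[(493.3,281.3,54,65,(255,0,0)),(493.9,281.6,71.5,54,(0,255,0))])
E
```

```text
(no output)
```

View pics/5.png

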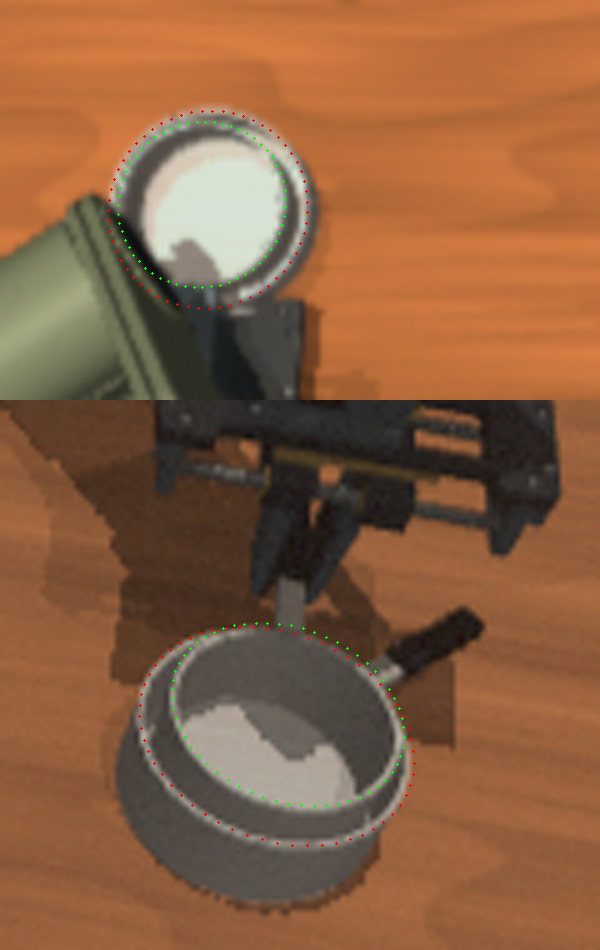

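>>> arm_command([
  [0,[0,0,-2],0],
  [0,[0,0,-4],0],
  [0,[0,0,-5],0],
  [0,[0,0,-6],0],
  [0,[0,0,-7],0],
  [0,[0,0,-7],0],
])

```text
time_s: 8.25
ee_pos: [390.0, 285.7, 58.6]
ee_rot: [113.7, 90.0, 111.2]
force: [-2.4, -1.6, 4.3]
gripper_width: 15.5
```

>>> arm_command([
  [0.19,[0,0,0],0],
  [0.22,[0,0,0],0],
  [0.28,[0,0,0],0],
  [0.35,[0,0,0],0],
  [0.4,[0,0,0],0],
  [0.4,[0,0,0],0],
  [0.4,[0,0,15],0],
  [0.4,[0,0,40],0],
  [0.4,[0,0,75],0],
  [0.4,[0,0,110],0],
  [0.4,[0,0,110],0],
])

```text
time_s: 9.35
ee_pos: [392.7, 287.5, 172.5]
ee_rot: [37.7, 89.4, 35.2]
force: [0.8, 0.5, -1.0]
gripper_width: 36.2
```

>>> arm_command([
  [0.5,[0,-30,0],-0.1],
  [0.5,[-2,-80,0],-0.2],
  [0.5,[-4,-130,0],-0.3],
  [0.5,[-5,-180,0],-0.4],
  [0.5,[-6,-230,0],-0.4625],
  [0.5,[-7,-280,0],-0.4625],
  [0.5,[-8,-330,0],-0.4625],
  [0.5,[-8.5,-380,0],-0.4625],
  [0.5,[-8.5,-430,0],-0.4625],
  [0.5,[-8.5,-475,0],-0.4625],
  [0.5,[-8.5,-505,0],-0.4625],
  [0.5,[-8.5,-519,0],-0.4625],
  [0.5,[-8.5,-519,0],-0.4625],
  [0.5,[-8.5,-519,0],-0.4625],
  [0.5,[-8.5,-519,0],-0.4625],
])

```text
time_s: 10.85
ee_pos: [381.4, -231.8, 167.8]
ee_rot: [149.1, 89.9, 120.2]
force: [0.2, -0.8, -1.2]
gripper_width: 45.5
```

Run:
```python
from ov import *
ov("pics/6.png",[(493.3,281.3,54,65,(255,0,0)),(493.9,281.6,64,54,(0,255,0))])
fs=[cams.grab_frame(n) for n in("top","scene")]
for f in fs:
    t=proj(f,[(493,281,40)])[0]
    for n in("large","medium"):
        for l in cams.silhouettes(f,n+"_pan_mid"):
            if np.hypot(*(np.array(l['centre'])-t))<25: print(n,l['centre'],l['conf'],l['region'].sum(), np.round(fit([f],[l['region'].astype(np.float32)],n,(493,281,-.828 if n=='large' else -.043),z=4 if n=='medium' else 0),3))
f=cams.grab_frame("wrist"); im=f["img"].copy()
R=cv2.Rodrigues(f["rvec"])[0]
def fe(p):
    c=R@np.array(p)+np.ravel(f["tvec"]); th=np.arctan2(np.hypot(c[0],c[1]),c[2]); a=np.arctan2(c[1],c[0]); r=th*f["K"][0,0]
    return int(round(f["K"][0,2]+r*np.cos(a))),int(round(f["K"][1,2]+r*np.sin(a)))
h=np.radians(-29+180)
for r in (84,132,107):
  for w in (-8,8):
    cv2.circle(im,fe((472.6+r*np.cos(h)-w*np.sin(h),-283.6+r*np.sin(h)+w*np.cos(h),74)),1,(0,255,0),-1)
cv2.imwrite("pics/w6.png",im[:,:,::-1])
s=env.state();print(s['ee_pos'],s['time_s'],s['gripper_width'])
```

```text
large [150.7, 226.6] 0.75 508 [ 4.937490e+02  2.820940e+02 -8.260000e-01  1.029094e+03]
medium [162.0, 212.9] 0.75 1078 [ 4.94599e+02  2.81689e+02 -5.00000e-02  8.15310e+01]
large [376.9, 225.7] 0.79 914 [ 4.923820e+02  2.790600e+02 -8.510000e-01  1.815859e+03]
medium [383.6, 206.8] 0.9 1646 [ 4.84515e+02  2.84234e+02 -1.20000e-02  4.89312e+02]
[ 381.67118585 -233.13278595  168.0379402 ] 11.3 45.38240381203476
```

View pics/6.png

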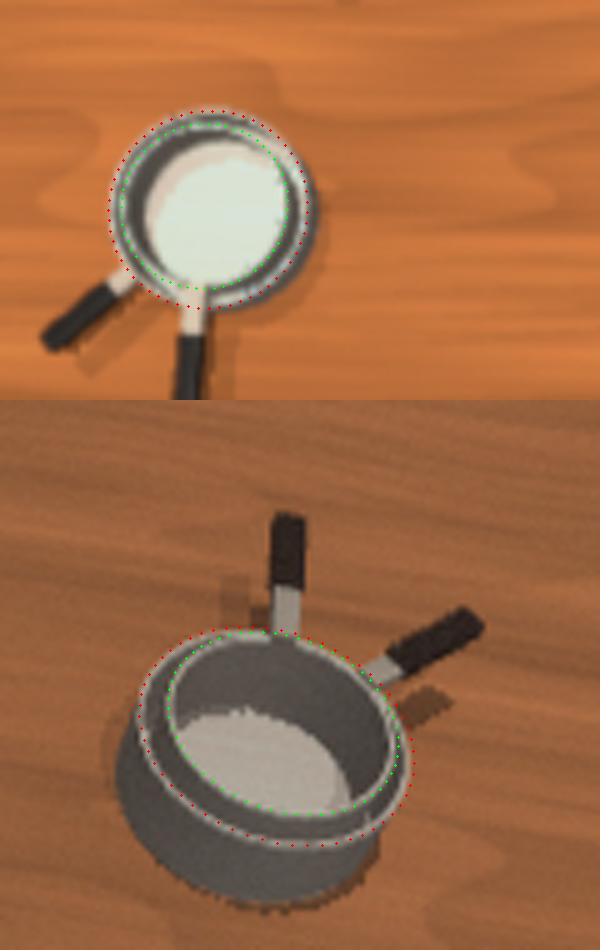

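View pics/w6.png

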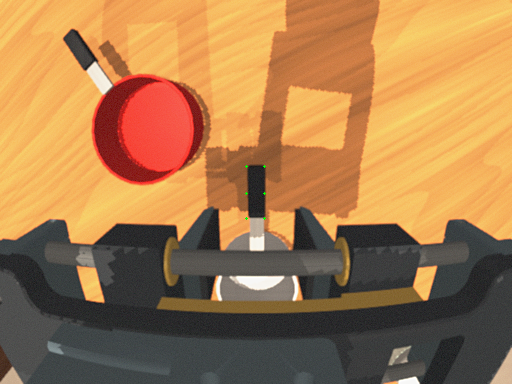

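>>> arm_command([
  [0.5,[0,0,-45],0],
  [0.5,[0,0,-85],0],
  [0.5,[0,0,-106],0],
  [0.5,[0,0,-108],0],
  [0.5,[0,0,-108],0],
  [0,[0,0,-108],0],
  [0,[0,0,-108],0],
  [0,[0,0,-108],0],
  [0,[0,0,-108],0],
  [0,[0,0,-108],0],
  [0,[0,0,-108],0],
  [0,[0,0,-108],0],
  [0,[0,0,-108],0],
], grip_force=58)

```text
time_s: 12.6
ee_pos: [381.8, -233.4, 60.4]
ee_rot: [2.2, 90.0, -26.7]
force: [-1.6, 1.4, 5.9]
gripper_width: 15.3
```

>>> arm_command([
  [0,[0,0,5],0],
  [0,[0,0,12],0],
  [0,[0,0,25],0],
  [0,[0,0,42],0],
  [0,[0,0,60],0],
  [0,[0,0,80],0],
  [0,[0,0,96],0],
  [0,[0,0,100],0],
  [0,[0,0,100],0],
])

```text
time_s: 13.5
ee_pos: [381.6, -233.3, 160.3]
ee_rot: [5.3, 90.0, -23.7]
force: [-0.3, -0.5, -1.6]
gripper_width: 15.8
```

>>> arm_command([
  [0,[1,15,0],0.04],
  [0,[4,45,0],0.12],
  [0,[7,85,0],0.24],
  [0,[10,130,0],0.36],
  [0,[14,175,0],0.49],
  [0,[18,220,0],0.62],
  [0,[21,265,0],0.75],
  [0,[25,310,0],0.87],
  [0,[29,350,0],0.99],
  [0,[32,390,0],1.1],
  [0,[34,420,0],1.18],
  [0,[35,438,0],1.23],
  [0,[35.7,444.5,0],1.248],
  [0,[35.7,444.5,0],1.248],
  [0,[35.7,444.5,0],1.248],
  [0,[35.7,444.5,0],1.248],
  [0,[35.7,444.5,0],1.248],
])

```text
time_s: 15.2
ee_pos: [417.2, 210.3, 160.0]
ee_rot: [176.3, 90.0, -141.2]
force: [0.3, 0.3, -1.7]
gripper_width: 15.4
```

>>> arm_command([
  [0,[0,0,-5],0],
  [0,[0,0,-10],0],
  [0,[0,0,-15],0],
  [0,[0,0,-15],0],
  [0,[0,0,-15],0],
])

```text
time_s: 15.7
ee_pos: [417.2, 211.1, 144.7]
ee_rot: [155.6, 90.0, -161.8]
force: [0.3, 0.0, -1.2]
gripper_width: 15.6
```

Run:
```python
from ov import *
s=env.state();p=s['ee_pos'];print(s['time_s'],p,s['force'],s['qpos'])
c,d=np.cos(np.radians(42.5)),np.sin(np.radians(42.5))
ov("pics/7.png",[(494,281.5,64,54,(0,255,0)),(p[0]+104*c,p[1]+104*d,p[2]+8-2,43,(255,255,0)),(p[0]+104*c,p[1]+104*d,p[2]+8-68,43,(255,0,255))])
print(p[0]+104*c,p[1]+104*d)
```

```text
15.7 [417.22924328 211.13494968 144.7316754 ] [ 0.3161504   0.023645   -1.23736057] [ 2.54292950e+01  1.28293767e+01  1.10116669e+02  4.70028540e-03
  5.70849379e+01 -1.07125674e+02]
493.9060863128485 281.39633127550167
```

View pics/7.png

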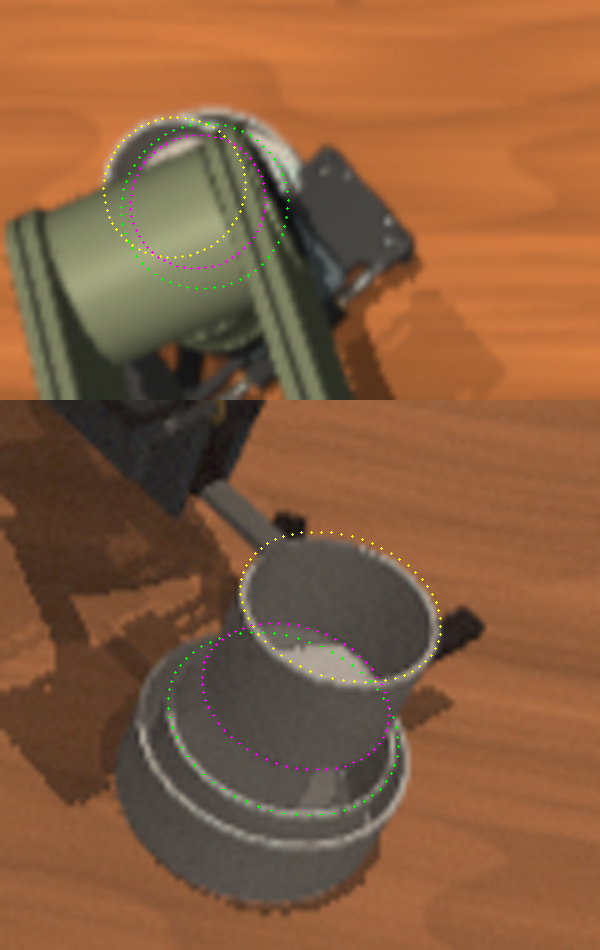

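>>> arm_command([
  [0,[0,0,-10],0],
  [0,[0,0,-24],0],
  [0,[0,0,-38],0],
  [0,[0,0,-50],0],
  [0,[0,0,-60],0],
  [0,[0,0,-66],0],
  [0,[0,0,-69],0],
  [0,[0,0,-69],0],
  [0,[0,0,-69],0],
])

```text
time_s: 16.7
ee_pos: [417.7, 211.3, 76.3]
ee_rot: [-11.0, 90.0, 31.6]
force: [0.5, -0.3, -2.3]
gripper_width: 15.7
```

Run:
```python
from ov import *
s=env.state();p=s['ee_pos'];print(s['time_s'],p,s['force'],s['torque'])
c,d=np.cos(np.radians(42.5)),np.sin(np.radians(42.5))
ov("pics/8.png",[(494,281.5,64,54,(0,255,0)),(p[0]+104*c,p[1]+104*d,p[2]+8-2,43,(255,255,0))])
```

```text
16.7 [417.65139911 211.34594626  76.31181408] [ 0.49299525 -0.32500138 -2.30530006] [-0.06962906  0.1530778  -0.01339829]
```

View pics/8.png

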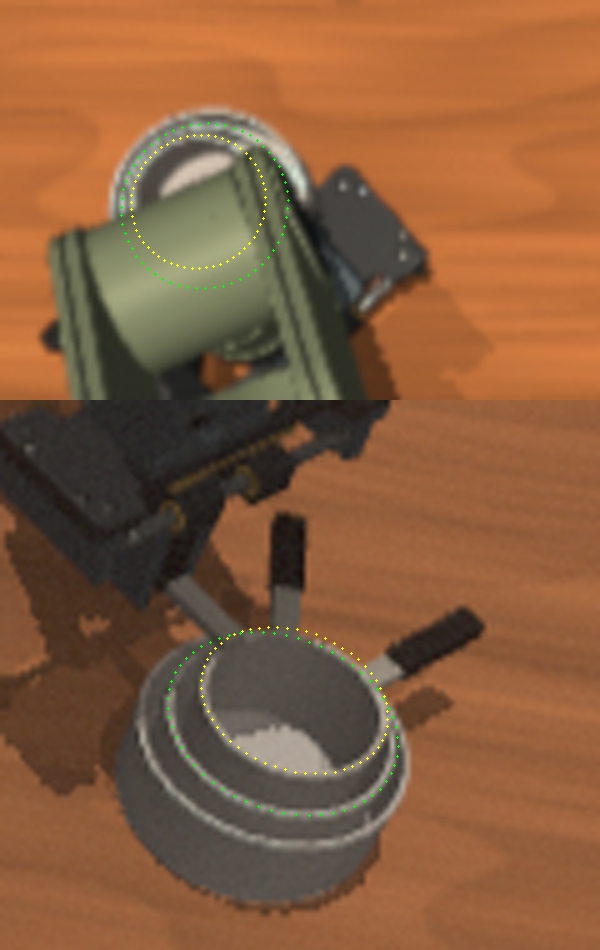

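Concentric and clear. Creep down.

>>> arm_command([
  [0,[0,0,-3],0],
  [0,[0,0,-5],0],
  [0,[0,0,-6],0],
  [0,[0,0,-7],0],
  [0,[0,0,-8],0],
  [0,[0,0,-8],0],
])

```text
time_s: 17.4
ee_pos: [417.2, 211.1, 68.6]
ee_rot: [124.4, 90.0, 167.0]
force: [-2.5, -0.6, 4.7]
gripper_width: 15.3
```

>>> arm_command([
  [0.19,[0,0,0],0],
  [0.22,[0,0,0],0],
  [0.28,[0,0,0],0],
  [0.35,[0,0,0],0],
  [0.4,[0,0,0],0],
  [0.4,[0,0,0],0],
  [0.4,[0,0,15],0],
  [0.4,[0,0,40],0],
  [0.4,[0,0,75],0],
  [0.4,[0,-40,110],0],
  [0.4,[-20,-85,110],0],
  [0.4,[-40,-130,110],0],
  [0.4,[-60,-175,110],0],
  [0.4,[-60,-215,110],0],
  [0.4,[-60,-220,110],0],
  [0.4,[-60,-220,110],0],
])

```text
time_s: 19.0
ee_pos: [357.4, -9.4, 178.1]
ee_rot: [-1.5, 90.0, 40.8]
force: [-0.5, 0.0, 0.3]
gripper_width: 36.1
```

Run:
```python
from ov import *
s=env.state();p=s['ee_pos'];print(s['time_s'],p,s['force'])
ov("pics/9.png",[(494,281.5,64,54,(0,255,0)),(494,281.5,74,43,(255,255,0)),(493.3,281.3,54,65,(255,0,0))])
f=cams.grab_frame("top"); cv2.imwrite("pics/9t.png",f["img"][:,:,::-1])
h=cams.grab_frame("scene")
for n in("tall_can","short_can","jar"):
    print(n,[np.round(l['centre']) for l in cams.silhouettes(f,n+"_mid")])
for fr in(f,h):
  for l in cams.silhouettes(fr,"small_pan_mid"):
    t=proj(fr,[(494,281,60)])[0]
    if np.hypot(*(np.array(l['centre'])-t))<25: print(l['conf'],np.round(fit([fr],[l['region'].astype(np.float32)],"small",(494,281,.74),z=8),3))
```

```text
19.0 [357.42052528  -9.44513312 178.12964255] [-0.52029702  0.03069896  0.29087467]
tall_can [array([229., 135.])]
short_can [array([292., 140.])]
jar [array([183., 155.]), array([154., 223.])]
0.63 [494.113 282.609   0.743  61.094]
0.83 [493.141 281.219   0.755 486.   ]
0.27 [4.989530e+02 2.879160e+02 5.800000e-02 1.381391e+03]
```

View pics/9.png

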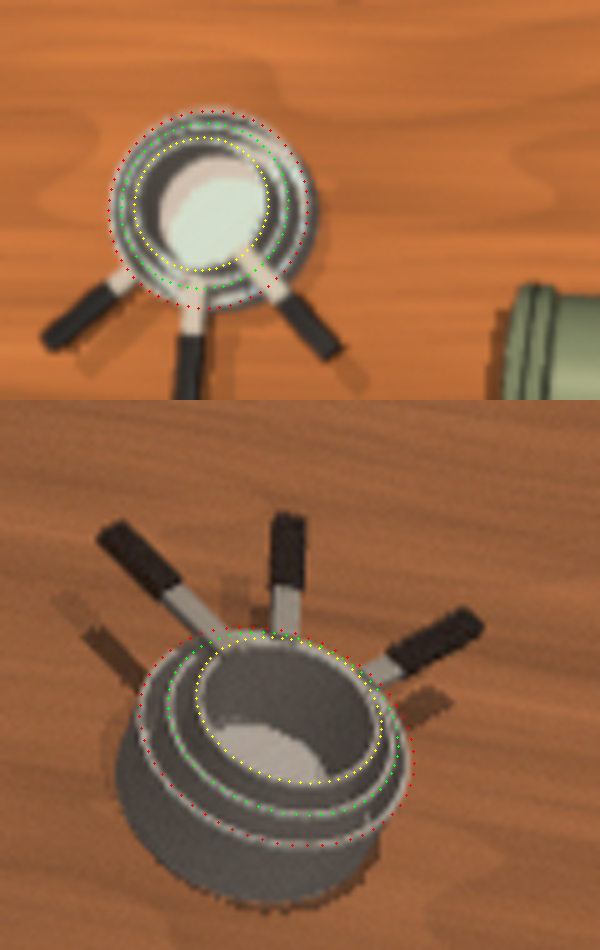

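View pics/9t.png

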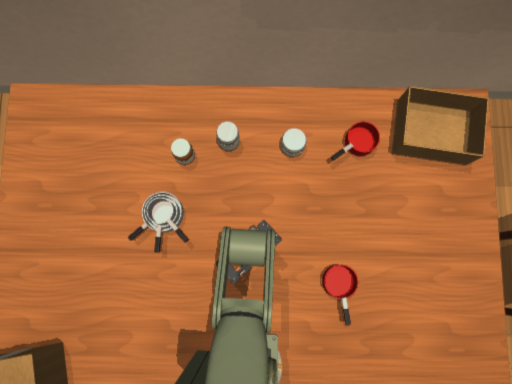

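The rims are concentric at their seated heights and match the model circles. The handles are fanned at about 132°, 177° and 222°, and the cans and jar have not moved.

```bash
python3 -c "
from workcell import env
print(env.job_done(), env.state()['time_s'])"
```

```text
the job is handed in; nothing more can be done
the job is handed in; nothing more can be done
```

The three saucepans are nested and the job is handed in. I set the medium pan in the large one and the small pan in the medium one. Each was lowered until the wrist showed about 7 N of contact, then released. The large pan was never touched.

**Last checks at about 19 s of the 69 s limit, before handing in:**
- **Seating:** all three rims matched the drawn circles for seated, level pans in both the top and scene pictures, centred to about 1–2 mm.
- **Handles:** they point at about 132°, 177° and 222–223° (large, medium, small), so roughly 45° apart in order.
- **Cans and jar:** they stand where they did at the start, to within the 1–3 pixel scatter of the detections.
- **Arm:** it was parked clear of everything, with no contact force.

**Checks that disagreed:**
- **Poor single-view fits:** fits of the medium and large pans in the scene view, after nesting, were off because only part of each pan's silhouette was picked up. I relied on the rim overlays and the top-view fit instead.
- **Stray detections:** two weak false detections at the stack (one as the jar, one as the small pan) were ignored.

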